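Find the spent charcoal canister by weight and hold it up

ROBOT

A 6-joint arm with a two-finger parallel gripper is mounted at the origin on a cart in front of the work surface, level with it; the furniture and walls round the work are solid. World frame = base frame: x ahead of the robot, y to its left, z up, the work surface at z = 0. Lengths are in m, angles in rad, forces in N, time in s.
With the tool pointing down it reaches from about 0.3 to 0.875 m from the base axis. Payload 6.4 kg.
Tool frame: the origin (TCP) lies on the front face of the gripper's body, between the roots of the fingers; the fingertips stand 73 mm ahead of it and the grasp point (between the pads) lies ctrl.pinch_z ahead of it (ctrl.pinch_z is the distance from the TCP to the grasp point, in m); z points along the fingers, x is the direction in which the jaws open and shut, and the axes are right-handed (so a half turn about z gives the same grasp; the last joint's range is limited). The gripper opens to 85 mm and grips with 20 to 120 N. Pads are 22 mm wide; open, the fingers measure 114 mm over their backs; the gripper's body (76 mm by 85 mm) begins 54 mm behind the grasp point. The pads swing forward as they close: fully open they stand 13 mm farther back than shut.
Start: joints at [-1.379, 0.181, 1.607, -0, 1.354, -0.206], TCP at [0.223, -0.53, 0.304] pointing down, gripper open.
Joint ranges: [-2.99, 2.99], [-0.89, 2.07], [0.3, 2.58], [-1.14, 4.28], [0, 2.63], [-3.12, 3.12]. Speed limits (rad/s): [2.57, 2.57, 3.01, 3.14, 3.14, 3.14].

INTERFACE

Orientations are given as a unit quaternion [w, x, y, z].
In Python, from bench import ctrl gives the robot as it stands.
- The arm moves only by the tool move_arm, never from a script. Its argument "rows" is text: rows parted by semicolons, each of 7 numbers parted by spaces: the shift along the tool's x, y, z in cm, then the turn, a rotation vector about the tool's x, y, z in degrees, then the opening, from 0 (shut) to 1 (fully open). In form: x y z rx ry rz grip; .... A call has 1 to 20 rows; each row shifts and turns the commanded pose from where the row before left it, along the tool's axes as they then stand; what a row does not reach is not made up. A row lasts 1/10 s, in which the tool goes at most 50 mm and 8.59 degrees, less where a joint would pass 70% of its speed; a pose out of reach is approached as far as the arm can. A call with a gripper value outside its range is refused whole. The fingers move at their own pace and stop on an object; the grip force is fixed at half the most. Time passes only in rows, so rows that do not move let the fingers close. It gives the time, the measured TCP pose, the force and the opening at its end, in the units of the state.
- ctrl.get_obs(): the state, without advancing time (a new reading comes with each control period).
- ctrl.camera(name): name is "side" or "top" or "wrist"; returns a dict with "color" (384x512x3 uint8, blue, green, red), "fx", "fy", "cx", "cy" (pixels), "k1" (the pictures are not rectified: a ray, as slopes to the right and down, at radius r is drawn at 1 + k1 r^2 times it, then the intrinsics apply), "rvec" (rotation vector, rad) and "tvec" (3), from world to camera coordinates, as OpenCV has them. Camera axes: x right, y down, z forward; pixel columns grow to the right and rows downward; lengths in m; the calibration is good to about 2 mm. A picture is of the moment at which its call begins. There is no depth.
- ctrl.hand_in(): hands the job in, once; it reports no verdict.
Trained networks look in the newest picture that a camera, given by its name, has taken for a name from the list of things; names that differ only in an ending like _2 or _b are one class to them, and where a whole thing is asked for, a point or a joint stands for the part that bears it (a point fixed in the world has none). Each returns a list of dicts, best first, with "confidence" (0 to 1); they miss things now and then, are a little off and sometimes report something else, mostly with a low value. They report only what shows in the picture. A call takes as long as a camera call.
- ctrl.look_for(camera, query): "bbox" ([left, top, right, bottom] in pixels, round what is visible of it).
- ctrl.trace(camera, query): "region" (384x512 bool, what is visible of it) and "bbox" ([left, top, right, bottom] in pixels, round what is visible of it).
The state is a dict: "time_s": time; "q": joint angles; "dq": joint speeds; "joint_efforts": joint torques, N m; "eef_pos": TCP position; "eef_rot": TCP orientation; "wrist_force": force on the tool from outside, world axes, zero at the start; "torque": the same for the moment, N m; "opening": opening from 0.0 (shut) to 1.0 (fully open).
Only numpy, scipy, OpenCV 4.12 (cv2) and the standard library are available. Lean on these libraries where they do the work, as an engineer would, in place of code of your own. Each camera call takes 0.05 s, during which the arm holds its last target.

TASK

The gas scavenging dock holds two like charcoal canisters under its white hood, and only their weight tells which is spent: pull the grey carrier out from under the hood by its bar handle until it drops into the detent at the front end of its travel, and leave it there. Lift the left canister (as the robot sees it) well clear of its cup to feel its weight and set it back, then lift the right one likewise and compare. Finish holding up the heavier one, upright and still, its underside more than 12 cm above the bench so that I can draw a waste bag over it from below, with the lighter one standing in its own cup; the program ends while the robot is still holding it, and the vial and the dropper bottle left of the dock stay where they are.

Things in the scene. Friction and masses are not known exactly. Their poses are not given: they have to be found in the camera images.
- dock: fixed dock: base plate 236 x 210 x 8 mm with two rails; origin under its centre, on the bench; x along the rails away from the robot, y left, z up. White hood over x = 40 to 110 mm, bells' mouths 152 mm and top 194 mm up, hose behind it up to 270 mm. Canister spigots stand 12 mm under the bells until the carrier is out; then their axes are 100 mm in front of the hood
- carrier (a joint): travel of the carrier towards the robot (along the dock's -x), m: 0 under the hood, 0.120 in the front detent, end stop 0.123. A spring ball holds it at both places with about 8 N; between them it slides with about 1.5 N and stays where it is left. Home in the detent: above 0.117
- handle (a point): middle of the carrier's bar handle: level bar along the dock's y, black rubber sleeve 15 mm in diameter and 60 mm long, its axis 70 mm above the bench, free under and round it; it rides on the carrier, 92 mm in front of (dock -x) the line through the two cups; axes as the dock's
- canister_left: canister in the left cup (as the robot sees it): white cylinder, diameter 60, 68 mm high, blue lid to 79 mm, and a grey round spigot, diameter 22, free from 82 to 112 mm above the underside: grip that from above. Origin: centre of the underside, z up its axis. The two look alike; fresh about 0.27 kg, spent about 0.51 kg, either side; the cartridge inside shifts by 3 mm
- canister_right: canister in the right cup (as the robot sees it): white cylinder, diameter 60, 68 mm high, blue lid to 79 mm, and a grey round spigot, diameter 22, free from 82 to 112 mm above the underside: grip that from above. Origin: centre of the underside, z up its axis. The two look alike; fresh about 0.27 kg, spent about 0.51 kg, either side; the cartridge inside shifts by 3 mm
- cup_left (a point): centre of the floor of the left (dock +y) cup, 28 mm above the bench, riding on the carrier, axes as the dock's. The cup is a black ring 66 mm wide inside and 10 mm deep; the canister's origin is at this point when it is seated
- cup_right (a point): centre of the floor of the right (dock -y) cup, 28 mm above the bench, riding on the carrier, axes as the dock's. The cup is a black ring 66 mm wide inside and 10 mm deep; the canister's origin is at this point when it is seated
- frame_pad (a point): landmark, fixed: middle of the blue pad of the stereotaxic frame left of the dock. On the robot's side of the pad the frame stays under 60 mm; from 20 mm beyond it (world x) it rises to 0.39 m, and its right arm runs 0.3 m to the right, 80 to 115 mm beyond the pad, 0.19 to 0.26 m up. Pass on the robot's side of the pad, high, or above 0.45 m
- vial_gel: bystander: small glass vial with a green cap, 22 mm in diameter, 45 mm high, standing loose to the left of the dock; origin under its centre. Leave alone
- cement_bottle: bystander: white dropper bottle with a blue tip, 34 mm in diameter, 83 mm high, standing loose behind the vial to the left of the dock; origin under its centre. Leave alone

How it is judged:
By the outcome, as a careful person would: the job done as asked, in the order asked, and still so for the second after the job is handed in, while the arm keeps its last pose, push and grip.
It also fails if it takes over 62 s, if anything falls off the work surface, if the arm or the gripper's body presses on something with over 40 N, if the wrist force passes 120 N, or if a joint passes its speed limit or range.

## Working session

There is one attempt and no reset: what is moved stays moved. The work goes in short steps, Python scripts to look and compute and a tool call to move; the robot and the scene stay as the last step left them, time stands still between calls to the robot, and variables do not carry over. Pictures are saved under pics/ and viewed, and the job is handed in when it is done.

Besides the shell and the picture viewer there is one more tool, called after ">>>" by a JSON object that holds its "op" and its "data", one argument or row to a line. move_arm: Moves the arm, as the interface text tells. Its arguments: {"type":"object","properties":{"rows":{"type":"string"}},"required":["rows"]}

```bash
ls; mkdir -p pics; python3 - <<'E'
from bench import ctrl
import cv2
o=ctrl.get_obs();print(o, ctrl.pinch_z)
for n in ["side","top"]:
    c=ctrl.camera(n);cv2.imwrite(f"pics/{n}0.png",c["color"]);print(n,{k:c[k] for k in c if k!="color"})
    for q in ["dock","handle","canister_left","canister_right","cup_left","cup_right","frame_pad","vial_gel","cement_bottle"]:
        print(q,[(r["bbox"],round(r["confidence"],2)) for r in ctrl.look_for(n,q)][:3])
E
```

```text
pics
{'time_s': 0.0, 'q': array([-1.37932063e+00,  1.81535912e-01,  1.60798035e+00, -4.02487137e-05,
        1.35374718e+00, -2.06315223e-01]), 'dq': array([-0.00073181,  0.00035255, -0.0005346 , -0.00082614,  0.00015768,
        0.00113276]), 'joint_efforts': array([-8.37608059e-05, -4.44877267e+01, -3.51339054e+01, -3.59771011e-04,
        8.98838363e-03,  1.20761786e-05]), 'eef_pos': array([ 0.22266525, -0.52969762,  0.30300027]), 'eef_rot': array([-5.81289219e-04,  8.32883469e-01, -5.53447766e-01, -6.00309888e-04]), 'wrist_force': array([-0.10434448,  0.04239538, -0.6169815 ]), 'torque': array([-0.01155328, -0.01886951, -0.0761621 ]), 'opening': 1.0043049232705745} 0.0539
side {'fx': 490.8858412871855, 'fy': 490.8858412871855, 'cx': 254.49793876827542, 'cy': 191.0718385610717, 'k1': -0.0842772277736678, 'rvec': array([ 0.4524298 , -2.41469568,  1.57158862]), 'tvec': array([0.38457316, 0.20788915, 0.51364259])}
dock [([221.7, 52.7, 365.0, 239.2], 0.7)]
handle [([227.9, 153.2, 325.5, 201.1], 0.6)]
canister_left [([234.0, 122.8, 269.9, 183.0], 0.62), ([224.6, 153.7, 323.0, 201.4], 0.59)]
canister_right [([277.7, 120.0, 310.8, 173.5], 0.74)]
cup_left [([226.7, 153.7, 322.1, 200.1], 0.64)]
cup_right [([224.9, 151.3, 324.3, 197.6], 0.93)]Traceback (most recent call last):
  File "<stdin>", line 7, in <module>
ValueError: it knows: canister_left, canister_right, carrier, cement_bottle, cup_left, cup_right, dock, handle, vial_gel
```

```bash
python3 - <<'E'
from bench import ctrl
import cv2
for n in ["top"]:
    c=ctrl.camera(n);cv2.imwrite(f"pics/{n}0.png",c["color"]);print(n,{k:c[k] for k in c if k!="color"})
    for q in ["dock","handle","canister_left","canister_right","vial_gel","cement_bottle"]:
        print(q,[(r["bbox"],round(r["confidence"],2)) for r in ctrl.look_for(n,q)][:3])
a=cv2.imread("pics/side0.png")
cv2.imwrite("pics/side0z.png",cv2.resize(a[40:260,180:420],None,fx=3,fy=2.7,interpolation=cv2.INTER_CUBIC)[:, :])
E
```

```text
top {'fx': 386.1480052158314, 'fy': 386.1480052158314, 'cx': 252.33307123620733, 'cy': 196.21260764318896, 'k1': -0.11714567011872706, 'rvec': array([ 1.85263156, -2.29278906,  0.34008578]), 'tvec': array([-0.10667085,  0.56621228,  0.7669367 ])}
dock [([246.4, 119.5, 387.9, 283.3], 0.74)]
handle [([274.8, 164.1, 358.5, 237.9], 0.89)]
canister_left [([286.2, 165.6, 316.1, 196.1], 0.56), ([240.6, 197.6, 251.3, 205.6], 0.38)]
canister_right [([324.4, 186.2, 358.0, 215.3], 0.94)]
vial_gel [([242.4, 194.2, 251.1, 206.1], 0.47)]
cement_bottle []
```

View pics/side0.png

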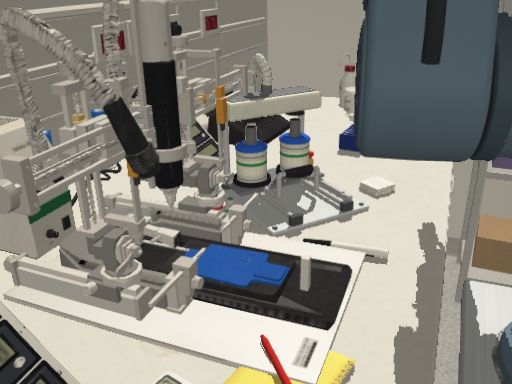

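View pics/top0.png

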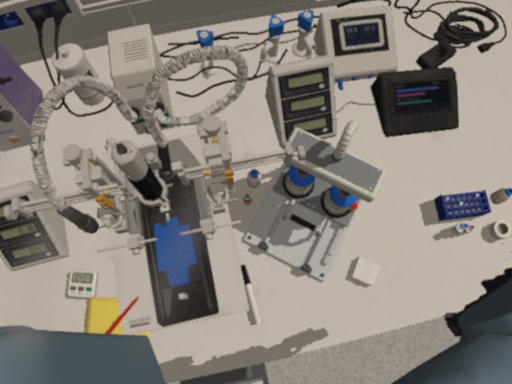

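View pics/side0z.png

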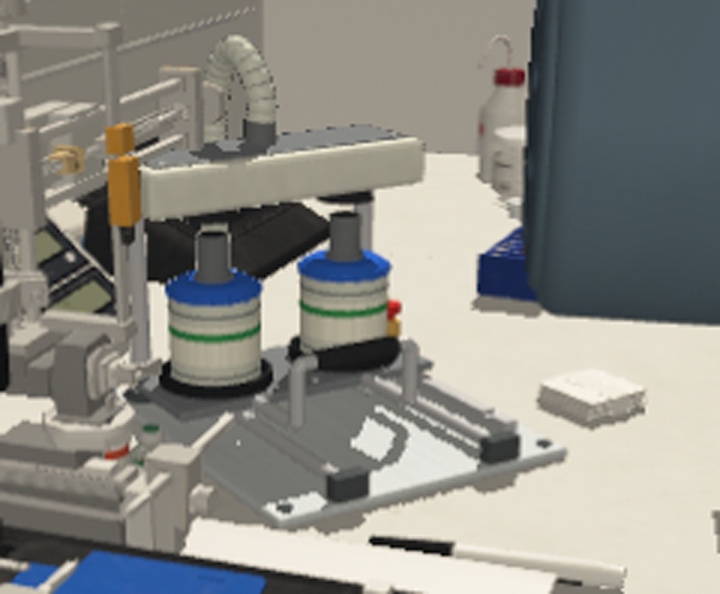

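```bash
cat > h.py <<'E'
import numpy as np,cv2
K={"side":dict(f=490.8858412871855,cx=254.49793876827542,cy=191.0718385610717,k1=-0.0842772277736678,rvec=np.array([0.4524298,-2.41469568,1.57158862]),tvec=np.array([0.38457316,0.20788915,0.51364259])),
"top":dict(f=386.1480052158314,cx=252.33307123620733,cy=196.21260764318896,k1=-0.11714567011872706,rvec=np.array([1.85263156,-2.29278906,0.34008578]),tvec=np.array([-0.10667085,0.56621228,0.7669367]))}
def fromcam(c): return dict(f=c["fx"],cx=c["cx"],cy=c["cy"],k1=c["k1"],rvec=c["rvec"],tvec=c["tvec"])
def proj(P,c):
    M=np.array([[c["f"],0,c["cx"]],[0,c["f"],c["cy"]],[0,0,1.]])
    return cv2.projectPoints(np.asarray(P,float).reshape(-1,1,3),c["rvec"],c["tvec"],M,np.array([c["k1"],0,0,0.]))[0].reshape(-1,2)
def atz(uv,z,c):
    M=np.array([[c["f"],0,c["cx"]],[0,c["f"],c["cy"]],[0,0,1.]])
    x=cv2.undistortPoints(np.array([[uv]],float),M,np.array([c["k1"],0,0,0.]))[0,0]
    R=cv2.Rodrigues(c["rvec"])[0]; d=R.T@np.r_[x,1]; o=-R.T@c["tvec"]
    return o+d*(z-o[2])/d[2]
E
python3 - <<'E'
from h import *
for n in K: print(n,-cv2.Rodrigues(K[n]["rvec"])[0].T@K[n]["tvec"])
S=lambda u,v:(180+u/3,40+v/2.7)
for nm,p,z in [("plate near",S(280,522),.008),("plate R",S(565,452),.008),("sleeveL",S(292,358),.07),("sleeveR",S(398,350),.07),("spigL",S(213,236),.14),("spigR",S(345,215),.14)]:
    print(nm,atz(p,z,K["side"]).round(4))
for nm,p,z in [("L",(246,244),.008),("bot",(327,280),.008),("slL",(290,215),.07),("slR",(317,232),.07),("vial",(247,198),.045)]:
    print(nm,atz(p,z,K["top"]).round(4))
a=cv2.imread("pics/top0.png")
cv2.imwrite("pics/top0z.png",cv2.resize(a[110:290,220:400],None,fx=3.3,fy=3.3,interpolation=cv2.INTER_CUBIC))
E
```

```text
side [0.20453852 0.49980264 0.40410944]
top [ 0.29669943 -0.16585363  0.89701111]
plate near [ 0.454  -0.1823  0.008 ]
plate R [ 0.322  -0.3358  0.008 ]
sleeveL [ 0.4879 -0.298   0.07  ]
sleeveR [ 0.4304 -0.334   0.07  ]
spigL [ 0.5544 -0.3359  0.14  ]
spigR [ 0.4916 -0.4147  0.14  ]
L [ 0.4427 -0.1897  0.008 ]
bot [ 0.3222 -0.3529  0.008 ]
slL [ 0.4752 -0.2962  0.07  ]
slR [ 0.4255 -0.3451  0.07  ]
vial [ 0.5404 -0.2129  0.045 ]
```

View pics/top0z.png

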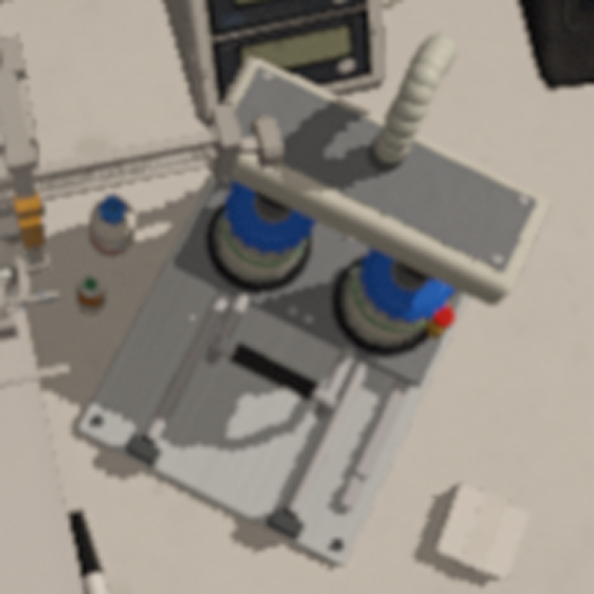

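```bash
cat > fit.py <<'E'
from h import *
from scipy.optimize import least_squares
S=lambda u,v:(180+u/3,40+v/2.7)
T=lambda u,v:(220+u/3.3,110+v/3.3)
def W(p,P):
    c,s=np.cos(p[2]),np.sin(p[2]);P=np.array(P);return np.c_[p[0]+c*P[:,0]-s*P[:,1],p[1]+s*P[:,0]+c*P[:,1],P[:,2]]
if __name__=="__main__":
    obs=[("side",S(280,522),(-.118,.105,.006)),("side",S(565,452),(-.118,-.105,.006)),("side",S(292,358),(-.032,.03,.07)),("side",S(398,350),(-.032,-.03,.07)),
    ("side",S(213,236),(.06,'s',.14)),("side",S(345,215),(.06,'-s',.14)),
    ("top",T(78,430),(-.118,.105,.008)),("top",T(345,567),(-.118,-.105,.006)),("top",T(236,353),(-.032,.03,.07)),("top",T(313,390),(-.032,-.03,.07))]
    def res(p):
        r=[]
        for n,uv,P in obs:
            P=[{'s':p[3],'-s':-p[3]}.get(q,q) for q in P]
            r+=list((proj(W(p,[P]),K[n])[0]-uv))
        return np.array(r)
    s=least_squares(res,[.52,-.36,-.7,.05],loss='soft_l1');p=s.x;print(p,np.degrees(p[2]));print(res(p).reshape(-1,2).round(1))
    print("handle",W(p,[(-.032,0,.07),(-.152,0,.07)]),"cups home",W(p,[(.06,p[3],.028),(.06,-p[3],.028),(-.06,p[3],.028),(-.06,-p[3],.028)]))
    for n in K: print(n, proj(W(p,[(.04,.1,.194),(.04,-.1,.194),(-.032,.03,.07),(-.032,-.03,.07),(-.032,0,.07)]),K[n]).round(1).tolist())
E
python3 fit.py
python3 -c "
from bench import ctrl
import cv2
a=ctrl.camera('wrist');cv2.imwrite('pics/w0.png',a['color']);print(a['rvec'],a['tvec'],a['fx'],a['k1'])"
```

```text
[ 0.47818722 -0.34066591 -0.69252723  0.05007714] -39.67888743430778
[[ 0.2  0.4]
 [ 1.8 -1.1]
 [ 7.6  1.2]
 [-0.7 -1.9]
 [-0.  -0.7]
 [ 0.  -0.4]
 [-0.8 -0.7]
 [-0.4 -0.3]
 [-0.9 -1. ]
 [ 0.3  0.1]]
handle [[ 0.4535589  -0.32023441  0.07      ]
 [ 0.36120272 -0.2436163   0.07      ]] cups home [[ 0.55633877 -0.34043385  0.028     ]
 [ 0.49239185 -0.41751607  0.028     ]
 [ 0.46398259 -0.26381574  0.028     ]
 [ 0.40003566 -0.34089796  0.028     ]]
side [[231.0, 104.5], [322.1, 91.5], [284.9, 173.8], [312.0, 167.7], [298.7, 170.7]]
top [[281.1, 153.6], [374.1, 198.8], [290.7, 216.0], [315.2, 228.3], [302.9, 222.1]]
[-2.42447368  1.61054238  0.21746951] [-0.57544421 -0.03548559  0.37788604] 304.0220904924104 -0.04103721490789439
```

View pics/w0.png

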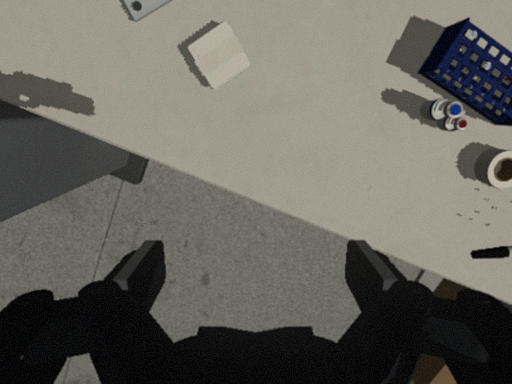

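```bash
cat >> h.py <<'E'
from scipy.spatial.transform import Rotation as Rn
def Rq(q): return Rn.from_quat([q[1],q[2],q[3],q[0]])
def plan(o,target,yaw,n,rotn=0):
    """uniform rows from obs pose to world TCP target; tool x at world yaw (deg), z down"""
    R0=Rq(o["eef_rot"]); R1=Rn.from_matrix(np.c_[[np.cos(np.radians(yaw)),np.sin(np.radians(yaw)),0],[np.sin(np.radians(yaw)),-np.cos(np.radians(yaw)),0],[0,0,-1]])
    print("d tool cm",(R0.inv().apply(np.array(target)-o["eef_pos"])*100).round(2),"rotvec deg",np.degrees((R0.inv()*R1).as_rotvec()).round(2))
    dr=(R0.inv()*R1).as_rotvec();R=R0;d=(np.array(target)-o["eef_pos"])/n
    rows=[]
    for i in range(n):
        rows.append(np.r_[R.inv().apply(d)*100,np.degrees(dr)/n]);R=R*Rn.from_rotvec(dr/n)
    return "; ".join(" ".join(f"{v:.2f}" for v in r)+" G" for r in rows)
E
python3 - <<'E'
from h import *
from bench import ctrl
o=ctrl.get_obs();a=ctrl.camera('wrist')
cp=-cv2.Rodrigues(a["rvec"])[0].T@a["tvec"]
print("cam in tool",Rq(o["eef_rot"]).inv().apply(cp-o["eef_pos"]))
print(plan(o,(.4536,-.3202,.22),-39.7,12))
for u in [(230,178),(298,155),(302,160)]: print(atz(u,.22,K["top"]))
E
```

```text
cam in tool [ 0.00052624 -0.06598538 -0.06968962]
d tool cm [-10.41 -29.41   8.39] rotvec deg [  0.    -0.   -27.51]
-0.87 -2.45 0.70 0.00 -0.00 -2.29 G; -0.77 -2.48 0.70 0.00 -0.00 -2.29 G; -0.67 -2.51 0.70 0.00 -0.00 -2.29 G; -0.57 -2.54 0.70 0.00 -0.00 -2.29 G; -0.47 -2.56 0.70 0.00 -0.00 -2.29 G; -0.36 -2.57 0.70 0.00 -0.00 -2.29 G; -0.26 -2.59 0.70 0.00 -0.00 -2.29 G; -0.16 -2.60 0.70 0.00 -0.00 -2.29 G; -0.05 -2.60 0.70 0.00 -0.00 -2.29 G; 0.05 -2.60 0.70 0.00 -0.00 -2.29 G; 0.16 -2.60 0.70 0.00 -0.00 -2.29 G; 0.26 -2.59 0.70 0.00 -0.00 -2.29 G
[ 0.53470345 -0.18044095  0.22      ]
[ 0.55319821 -0.31540759  0.22      ]
[ 0.54175419 -0.32032179  0.22      ]
```

```bash
cat >> h.py <<'E'
DOCK=np.array([0.47818722,-0.34066591,-0.69252723])
def D(x,y,z,p=DOCK):
    c,s=np.cos(p[2]),np.sin(p[2]);return np.array([p[0]+c*x-s*y,p[1]+s*x+c*y,z])
def rot(yaw,tilt=0):
    a=np.radians(yaw);return Rn.from_matrix(np.c_[[np.cos(a),np.sin(a),0],[np.sin(a),-np.cos(a),0],[0,0,-1]])*Rn.from_euler('y',tilt,degrees=True)
def plan2(o,grasp,R1,n,pz=.0539,show=True):
    """to world grasp point with tool rotation R1"""
    target=np.array(grasp)-R1.apply([0,0,pz]); R0=Rq(o["eef_rot"])
    dr=(R0.inv()*R1).as_rotvec();R=R0;d=(target-o["eef_pos"])/n
    print("tcp target",target.round(4),"d tool cm",(R0.inv().apply(target-o["eef_pos"])*100).round(2),"rotvec deg",np.degrees(dr).round(2))
    rows=[]
    for i in range(n):
        rows.append(np.r_[R.inv().apply(d)*100,np.degrees(dr)/n]);R=R*Rn.from_rotvec(dr/n)
    if show: print(";".join(" ".join(f"{v:.2f}" for v in r)+" 1" for r in rows))
E
python3 - <<'E'
from h import *
from bench import ctrl
o=ctrl.get_obs()
R=rot(-39.7,20)
plan2(o,D(-.032,-.012,.07)-R.apply([0,0,.09]),R,14)
print(atz((175,252),.04,K["top"]))
E
```

```text
tcp target [ 0.408  -0.298   0.2052] d tool cm [-14.22 -26.07   9.87] rotvec deg [  4.8   19.61 -27.23]
-1.02 -1.86 0.70 0.34 1.40 -1.94 1;-0.97 -1.89 0.69 0.34 1.40 -1.94 1;-0.92 -1.92 0.68 0.34 1.40 -1.94 1;-0.87 -1.95 0.67 0.34 1.40 -1.94 1;-0.82 -1.97 0.66 0.34 1.40 -1.94 1;-0.77 -1.99 0.65 0.34 1.40 -1.94 1;-0.72 -2.02 0.65 0.34 1.40 -1.94 1;-0.67 -2.04 0.64 0.34 1.40 -1.94 1;-0.61 -2.05 0.64 0.34 1.40 -1.94 1;-0.56 -2.07 0.64 0.34 1.40 -1.94 1;-0.50 -2.08 0.64 0.34 1.40 -1.94 1;-0.45 -2.10 0.64 0.34 1.40 -1.94 1;-0.39 -2.11 0.64 0.34 1.40 -1.94 1;-0.34 -2.11 0.64 0.34 1.40 -1.94 1
[ 0.452551   -0.02998401  0.04      ]
```

>>> {"op": "move_arm", "data": {
  "rows": "-1.0 -1.9 0.7 0.34 1.4 -1.94 1;-1.0 -1.9 0.7 0.34 1.4 -1.94 1;-0.9 -1.9 0.7 0.34 1.4 -1.94 1;-0.9 -2 0.7 0.34 1.4 -1.94 1;-0.8 -2 0.7 0.34 1.4 -1.94 1;-0.8 -2 0.65 0.34 1.4 -1.94 1;-0.7 -2 0.65 0.34 1.4 -1.94 1;-0.7 -2 0.6 0.34 1.4 -1.94 1;-0.6 -2.0 0.6 0.34 1.4 -1.94 1;-0.6 -2.1 0.6 0.34 1.4 -1.94 1;-0.5 -2.1 0.6 0.34 1.4 -1.94 1;-0.4 -2.1 0.6 0.34 1.4 -1.94 1;-0.4 -2.1 0.6 0.34 1.4 -1.94 1;-0.3 -2.1 0.6 0.34 1.4 -1.94 1;0 0 0 0 0 0 1;0 0 0 0 0 0 1"
}}

```text
time_s: 2.4
eef_pos: [0.4083, -0.2974, 0.2071]
eef_rot: [0.059, 0.926, -0.335, 0.163]
wrist_force: [-0.4, -0.1, -0.3]
opening: 0.993
```

```bash
python3 - <<'E'
from h import *
from bench import ctrl
R=rot(-39.7,20)
c=ctrl.camera("wrist");o=ctrl.get_obs();im=c["color"].copy()
for P in [D(-.032,0,.07),D(-.032,.03,.07),D(-.032,-.03,.07),D(-.032,-.012,.07),D(.06,.05,.14),D(.06,-.05,.14)]:
    u=proj([P],fromcam(c))[0];print(u.round(1));cv2.circle(im,tuple(int(v) for v in u),3,(0,0,255),1)
cv2.imwrite("pics/w1.png",cv2.resize(im,None,fx=1.5,fy=1.5))
print(o["q"].round(3))
plan2(o,D(-.032,-.012,.07),R,6)
E
```

```text
[254.5 186.7]
[254.5 145.5]
[254.6 225.1]
[254.5 202.4]
[441.7 118.7]
[417.9 270.9]
[-0.901 -0.029  2.078  0.102  0.753 -0.269]
tcp target [ 0.4317 -0.3177  0.1206] d tool cm [-0.1 -0.   9.2] rotvec deg [ 0.07 -0.01 -0.07]
-0.02 -0.00 1.53 0.01 -0.00 -0.01 1;-0.02 0.00 1.53 0.01 -0.00 -0.01 1;-0.02 0.00 1.53 0.01 -0.00 -0.01 1;-0.02 0.00 1.53 0.01 -0.00 -0.01 1;-0.02 0.00 1.53 0.01 -0.00 -0.01 1;-0.02 0.00 1.53 0.01 -0.00 -0.01 1
```

View pics/w1.png

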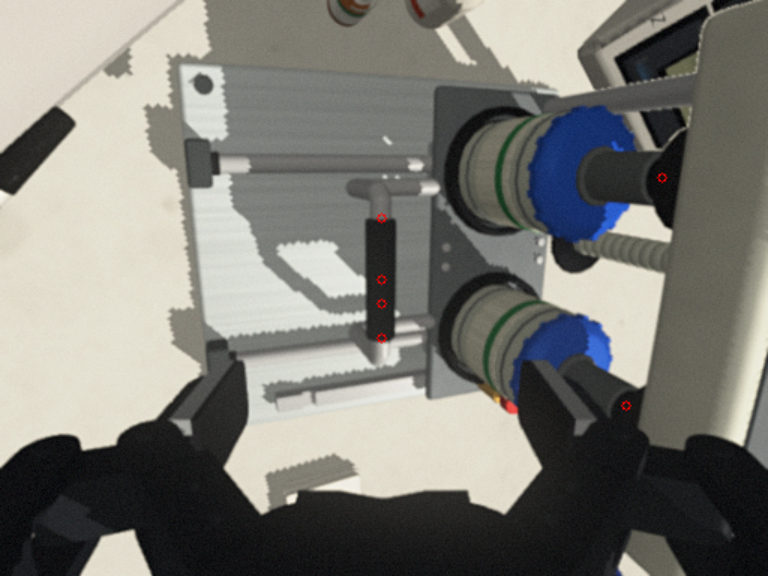

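>>> {"op": "move_arm", "data": {
  "rows": "0 0 1.6 0 0 0 1;0 0 1.6 0 0 0 1;0 0 1.5 0 0 0 1;0 0 1.5 0 0 0 1;-0.1 0 1.5 0 0 0 1;0 0 1.4 0 0 0 1;0 0 0 0 0 0 1;0 0 0 0 0 0 0;0 0 0 0 0 0 0;0 0 0 0 0 0 0;0 0 0 0 0 0 0;0 0 0 0 0 0 0;0 0 0 0 0 0 0;0 0 0 0 0 0 0"
}}

```text
time_s: 3.85
eef_pos: [0.431, -0.3166, 0.1215]
eef_rot: [0.059, 0.926, -0.335, 0.163]
wrist_force: [-6.5, 3.1, 8.3]
opening: 0.154
```

```bash
python3 - <<'E'
from h import *
from bench import ctrl
R=rot(-39.7,20)
o=ctrl.get_obs();print(o)
print("grasp",o["eef_pos"]+Rq(o["eef_rot"]).apply([0,0,.0539]),D(-.032,-.012,.07))
plan2(o,D(-.1525,-.012,.07),R,12)
print(Rq(o["eef_rot"]).inv().apply(D(-.12,0,0)-D(0,0,0)))
E
```

```text
{'time_s': 3.85, 'q': array([-0.88616881,  0.20339231,  2.04598935,  0.12329439,  0.55354985,
       -0.28641414]), 'dq': array([-7.69767131e-04,  1.46982938e-03, -7.38124242e-04,  8.00790681e-04,
       -2.52164764e-03,  9.78080474e-05]), 'joint_efforts': array([ 5.70915006e-01, -3.44759095e+01, -2.75334996e+01,  6.19318597e-01,
       -2.57413812e+00, -1.28804470e-02]), 'eef_pos': array([ 0.43104364, -0.31655728,  0.12151612]), 'eef_rot': array([ 0.05911202,  0.92627228, -0.33476336,  0.16266201]), 'wrist_force': array([-6.52477758,  3.05853776,  8.34300312]), 'torque': array([ 0.3571117 ,  0.70778995, -0.09448748]), 'opening': 0.15400829464723592}
grasp [ 0.44515259 -0.32832981  0.07084507] [ 0.44589709 -0.32947003  0.07      ]
tcp target [ 0.339  -0.2408  0.1206] d tool cm [-11.24   0.06  -3.98] rotvec deg [ 0.05  0.07 -0.03]
-0.94 0.00 -0.33 0.00 0.01 -0.00 1;-0.94 0.00 -0.33 0.00 0.01 -0.00 1;-0.94 0.00 -0.33 0.00 0.01 -0.00 1;-0.94 0.00 -0.33 0.00 0.01 -0.00 1;-0.94 0.00 -0.33 0.00 0.01 -0.00 1;-0.94 0.00 -0.33 0.00 0.01 -0.00 1;-0.94 0.00 -0.33 0.00 0.01 -0.00 1;-0.94 0.00 -0.33 0.00 0.01 -0.00 1;-0.94 0.00 -0.33 0.00 0.01 -0.00 1;-0.94 0.00 -0.33 0.00 0.01 -0.00 1;-0.94 0.00 -0.33 0.00 0.01 -0.00 1;-0.94 0.00 -0.33 0.00 0.01 -0.00 1
[-0.11281121  0.00014203 -0.04090978]
```

>>> {"op": "move_arm", "data": {
  "rows": "-1.13 0 -0.41 0 0 0 0;-1.13 0 -0.41 0 0 0 0;-1.13 0 -0.41 0 0 0 0;-1.13 0 -0.41 0 0 0 0;-1.13 0 -0.41 0 0 0 0;-1.13 0 -0.41 0 0 0 0;-1.13 0 -0.41 0 0 0 0;-1.13 0 -0.41 0 0 0 0;-1.13 0 -0.41 0 0 0 0;-1.13 0 -0.41 0 0 0 0;0 0 0 0 0 0 0;0 0 0 0 0 0 0"
}}

```text
time_s: 5.05
eef_pos: [0.3386, -0.2394, 0.1214]
eef_rot: [0.059, 0.926, -0.335, 0.163]
wrist_force: [2.4, 5.2, 9.6]
opening: 0.152
```

```bash
cat > st.py <<'E'
from h import *
from bench import ctrl
o=ctrl.get_obs()
g=o["eef_pos"]+Rq(o["eef_rot"]).apply([0,0,.0539])-[DOCK[0],DOCK[1],0]
c,s=np.cos(DOCK[2]),np.sin(DOCK[2])
print("t",o["time_s"],"grasp dock",(c*g[0]+s*g[1]).round(4),(-s*g[0]+c*g[1]).round(4),g[2].round(4),"F",o["wrist_force"].round(2),"T",o["torque"].round(2),"op",round(o["opening"],3),"q",o["q"].round(2))
E
python3 st.py
```

```text
t 5.05 grasp dock -0.1536 -0.0112 0.0708 F [2.43 5.16 9.63] T [ 0.48 -0.62  0.27] op 0.152 q [-0.96 -0.06  2.34  0.18  0.54 -0.4 ]
```

>>> {"op": "move_arm", "data": {
  "rows": "-0.1 0 0 0 0 0 0;-0.1 0 0 0 0 0 0;0 0 0 0 0 0 0;0 0 0 0 0 0 1;0 0 0 0 0 0 1;0 0 0 0 0 0 1;0 0 0 0 0 0 1;0 0 0 0 0 0 1;0 0 0 0 0 0 1;0 0 -1.5 0 0 0 1;0 0 -2 0 0 0 1;0 0 -2.5 0 0 0 1;0 0 -2.5 0 0 0 1;0 0 -2.5 0 0 0 1;0 0 -2.5 0 0 0 1;0 0 0 0 0 0 1;0 0 0 0 0 0 1"
}}

```text
time_s: 6.75
eef_pos: [0.3022, -0.2094, 0.2474]
eef_rot: [0.06, 0.926, -0.335, 0.164]
wrist_force: [-0.3, -0.5, 0.3]
opening: 0.999
```

```bash
cat > look.py <<'E'
import sys
from h import *
from bench import ctrl
exec(open("st.py").read())
tag=sys.argv[1]
Ps=[D(-.152,-.03,.07),D(-.152,.03,.07),D(-.06,.05,.14),D(-.06,-.05,.14),D(-.06,.05,.028),D(-.06,-.05,.028)]
for n in sys.argv[2:]:
    c=ctrl.camera(n);im=c["color"].copy();cv2.imwrite(f"pics/{tag}_{n}_raw.png",im)
    k=2;im=cv2.resize(im,None,fx=1.5,fy=1.5,interpolation=cv2.INTER_CUBIC)
    for P in Ps:
        u=proj([P],fromcam(c))[0];print(n,u.round(1));cv2.circle(im,tuple(int(v*1.5) for v in u),3,(0,0,255),1)
    cv2.imwrite(f"pics/{tag}_{n}.png",im)
E
python3 look.py a wrist side top
```

```text
t 6.75 grasp dock -0.2008 -0.0114 0.1967 F [-0.35 -0.53  0.25] T [0.16 0.1  0.01] op 0.999 q [-1.01 -0.52  2.35  0.13  0.98 -0.37]
wrist [257.6 207. ]
wrist [257.7 139.4]
wrist [409.9 116.6]
wrist [393.7 243.2]
wrist [325.2 114. ]
wrist [320.2 204.3]
side [352.1 189.4]
side [323.3 196.9]
side [283.8 143.3]
side [330.9 134.3]
side [283.5 202.3]
side [328.5 190.9]
top [291.2 277.6]
top [266.  264.5]
top [279.3 215.3]
top [324.1 237.8]
top [275.6 226.9]
top [314.9 246.7]
```

View pics/a_wrist.png

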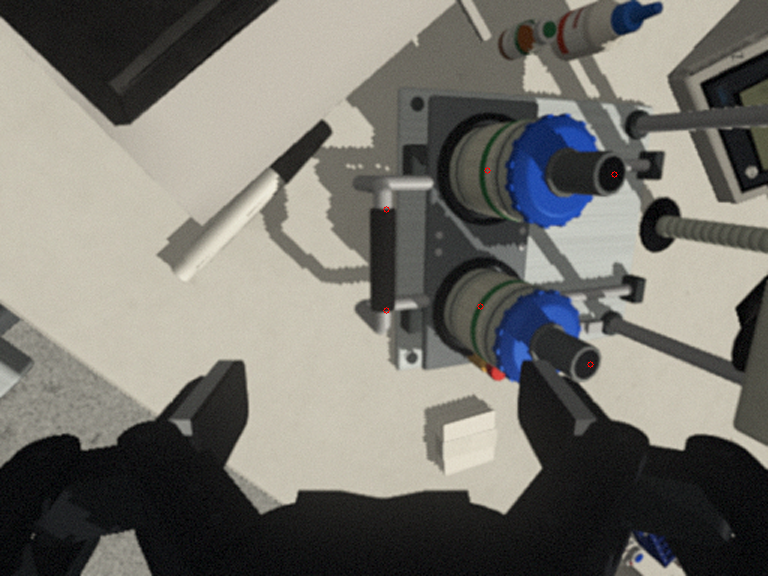

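View pics/a_side.png

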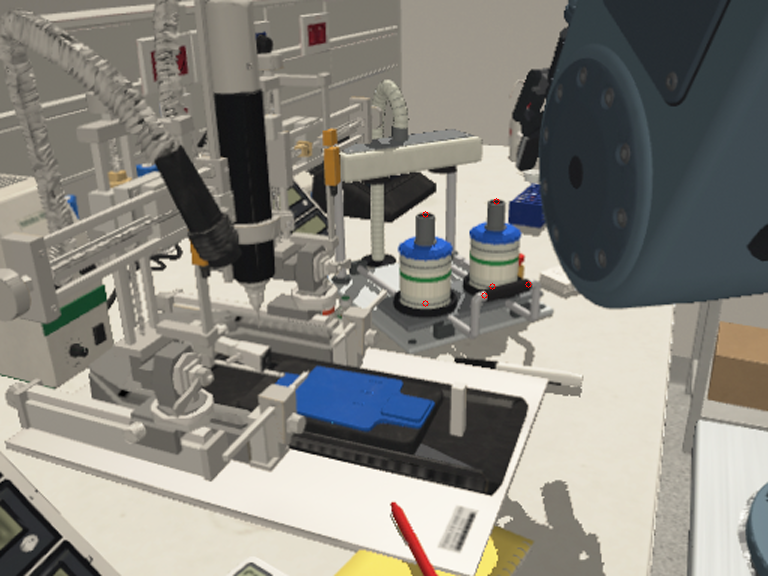

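View pics/a_top.png

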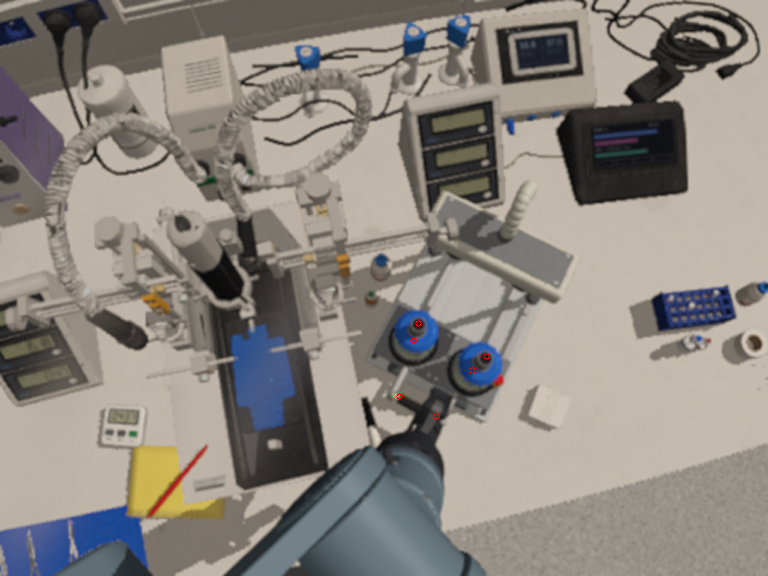

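```bash
python3 - <<'E'
from h import *
from bench import ctrl
for u in [(357,329),(353,276),(233,358)]:
    for z in (.05,.1,.2): print(u,z,atz((u[0]/1.5,u[1]/1.5),z,K["top"]).round(3))
o=ctrl.get_obs();R=rot(50.3)
a=D(-.0605,.05,.20);print(D(-.0605,.05,.135));plan2(o,a,R,16)
im=cv2.imread("pics/a_top_raw.png");cv2.imwrite("pics/a_tz.png",cv2.resize(im[150:280,210:370],None,fx=4.5,fy=4.5,interpolation=cv2.INTER_CUBIC))
E
```

```text
(357, 329) 0.05 [ 0.494 -0.183  0.05 ]
(357, 329) 0.1 [ 0.483 -0.182  0.1  ]
(357, 329) 0.2 [ 0.459 -0.18   0.2  ]
(353, 276) 0.05 [ 0.578 -0.193  0.05 ]
(353, 276) 0.1 [ 0.561 -0.192  0.1  ]
(353, 276) 0.2 [ 0.528 -0.188  0.2  ]
(233, 358) 0.05 [0.489 0.007 0.05 ]
(233, 358) 0.1 [ 0.478 -0.003  0.1  ]
(233, 358) 0.2 [ 0.455 -0.024  0.2  ]
[ 0.46354852 -0.26355587  0.135     ]
tcp target [ 0.4635 -0.2636  0.2539] d tool cm [15.26 -6.13  4.65] rotvec deg [ 15.56 -15.57 -89.09]
0.95 -0.38 0.29 0.97 -0.97 -5.57 1;0.99 -0.28 0.28 0.97 -0.97 -5.57 1;1.02 -0.18 0.27 0.97 -0.97 -5.57 1;1.04 -0.08 0.25 0.97 -0.97 -5.57 1;1.04 0.03 0.23 0.97 -0.97 -5.57 1;1.04 0.13 0.22 0.97 -0.97 -5.57 1;1.02 0.24 0.19 0.97 -0.97 -5.57 1;1.00 0.34 0.17 0.97 -0.97 -5.57 1;0.96 0.44 0.15 0.97 -0.97 -5.57 1;0.92 0.53 0.12 0.97 -0.97 -5.57 1;0.86 0.62 0.10 0.97 -0.97 -5.57 1;0.80 0.70 0.07 0.97 -0.97 -5.57 1;0.73 0.78 0.05 0.97 -0.97 -5.57 1;0.65 0.85 0.02 0.97 -0.97 -5.57 1;0.57 0.90 -0.00 0.97 -0.97 -5.57 1;0.48 0.96 -0.03 0.97 -0.97 -5.57 1
```

View pics/a_tz.png

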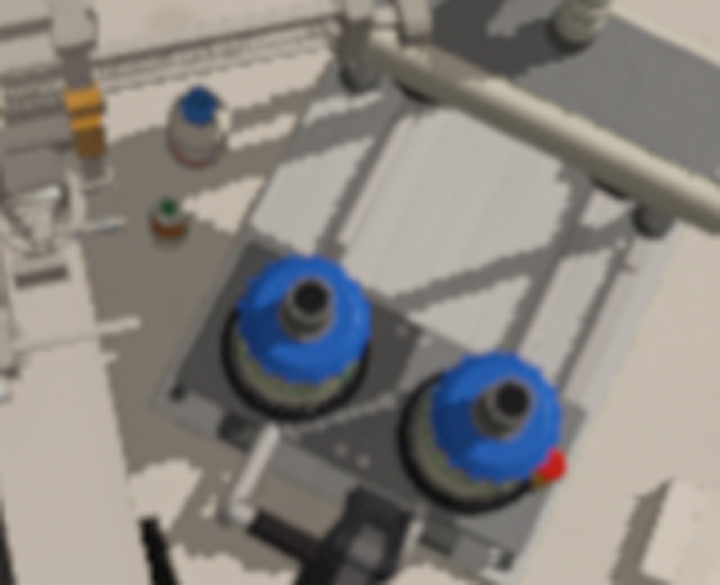

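>>> {"op": "move_arm", "data": {
  "rows": "0.95 -0.38 0.29 0.97 -0.97 -5.57 1;0.99 -0.28 0.28 0.97 -0.97 -5.57 1;1.02 -0.18 0.27 0.97 -0.97 -5.57 1;1.04 -0.08 0.25 0.97 -0.97 -5.57 1;1.04 0.03 0.23 0.97 -0.97 -5.57 1;1.04 0.13 0.22 0.97 -0.97 -5.57 1;1.02 0.24 0.19 0.97 -0.97 -5.57 1;1.00 0.34 0.17 0.97 -0.97 -5.57 1;0.96 0.44 0.15 0.97 -0.97 -5.57 1;0.92 0.53 0.12 0.97 -0.97 -5.57 1;0.86 0.62 0.10 0.97 -0.97 -5.57 1;0.80 0.70 0.07 0.97 -0.97 -5.57 1;0.73 0.78 0.05 0.97 -0.97 -5.57 1;0.65 0.85 0.02 0.97 -0.97 -5.57 1;0.57 0.90 0 0.97 -0.97 -5.57 1;0.48 0.96 -0.03 0.97 -0.97 -5.57 1;0 0 0 0 0 0 1;0 0 0 0 0 0 1"
}}

```text
time_s: 8.7
eef_pos: [0.4634, -0.2637, 0.2542]
eef_rot: [0.0, 0.906, 0.424, 0.0]
wrist_force: [0.5, -0.2, -0.4]
opening: 1.003
```

```bash
python3 look.py b wrist; python3 - <<'E'
from h import *
from bench import ctrl
o=ctrl.get_obs();plan2(o,D(-.0605,.05,.133),rot(50.3),4)
E
```

```text
t 8.7 grasp dock -0.0605 0.0498 0.2003 F [ 0.46 -0.22 -0.35] T [ 0.02 -0.02  0.  ] op 1.003 q [-0.74  0.14  1.76 -0.    1.24 -1.62]
wrist [155.3  78.5]
wrist [230.9  77.8]
wrist [257.  218.7]
wrist [102.9 218.7]
wrist [256.1 179.6]
wrist [156.3 179.9]
tcp target [ 0.4635 -0.2636  0.1869] d tool cm [0.03 0.01 6.76] rotvec deg [ 0.08  0.02 -0.1 ]
0.01 0.00 1.69 0.02 0.00 -0.02 1;0.01 0.00 1.69 0.02 0.00 -0.02 1;0.01 0.00 1.69 0.02 0.00 -0.02 1;0.01 0.01 1.69 0.02 0.00 -0.02 1
```

View pics/b_wrist.png

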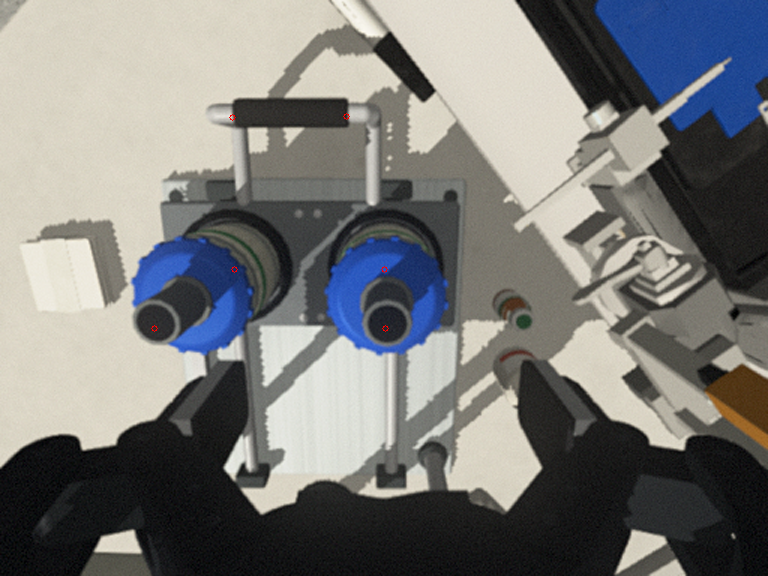

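>>> {"op": "move_arm", "data": {
  "rows": "0 -0.15 1.7 0 0 0 1;0 0 1.7 0 0 0 1;0 0 1.7 0 0 0 1;0 0 1.2 0 0 0 1;0 0 0.4 0 0 0 1;0 0 0 0 0 0 1;0 0 0 0 0 0 1;0 0 0 0 0 0 0;0 0 0 0 0 0 0;0 0 0 0 0 0 0;0 0 0 0 0 0 0;0 0 0 0 0 0 0;0 0 0 0 0 0 0;0 0 0 0 0 0 0;0 0 0 0 0 0 0"
}}

```text
time_s: 10.25
eef_pos: [0.4631, -0.2632, 0.1892]
eef_rot: [0.002, 0.905, 0.425, 0.001]
wrist_force: [1.9, 3.4, 4.3]
opening: 0.236
```

```bash
python3 st.py
```

```text
t 10.25 grasp dock -0.0608 0.05 0.1353 F [1.95 3.41 4.29] T [ 0.67 -0.49 -0.01] op 0.236 q [-0.74  0.22  1.81  0.    1.11 -1.62]
```

>>> {"op": "move_arm", "data": {
  "rows": "0 0 -0.5 0 0 0 0;0 0 -0.8 0 0 0 0;0 0 -1 0 0 0 0;0 0 -1 0 0 0 0;0 0 -1 0 0 0 0;0 0 -1 0 0 0 0;0 0 -1 0 0 0 0;0 0 -1 0 0 0 0;0 0 -0.7 0 0 0 0;0 0 0 0 0 0 0;0 0 0 0 0 0 0;0 0 0 0 0 0 0;0 0 0 0 0 0 0;0 0 0 0 0 0 0;0 0 0 0 0 0 0"
}}

```text
time_s: 11.75
eef_pos: [0.4625, -0.2631, 0.2686]
eef_rot: [0.002, 0.905, 0.425, 0.0]
wrist_force: [0.4, -0.1, -5.6]
opening: 0.236
```

```bash
python3 st.py; python3 look.py c side wrist;python3 st.py
```

```text
t 11.75 grasp dock -0.0615 0.0496 0.2147 F [ 0.35 -0.09 -5.63] T [-0.03  0.03  0.05] op 0.236 q [-0.74  0.12  1.75 -0.    1.27 -1.62]
t 11.75 grasp dock -0.0615 0.0496 0.2147 F [ 0.35 -0.09 -5.63] T [-0.03  0.03  0.05] op 0.236 q [-0.74  0.12  1.75 -0.    1.27 -1.62]
side [352.1 189.4]
side [323.3 196.9]
side [283.8 143.3]
side [330.9 134.3]
side [283.5 202.3]
side [328.5 190.9]
wrist [161.2  80.6]
wrist [232.8  80.2]
wrist [257.1 212.4]
wrist [113.3 212.2]
wrist [256.3 177. ]
wrist [160.9 177. ]
t 11.85 grasp dock -0.0614 0.0496 0.2148 F [ 0.06 -0.15 -4.63] T [-0.01  0.03  0.02] op 0.234 q [-0.74  0.12  1.75 -0.    1.27 -1.62]
```

View pics/c_side.png

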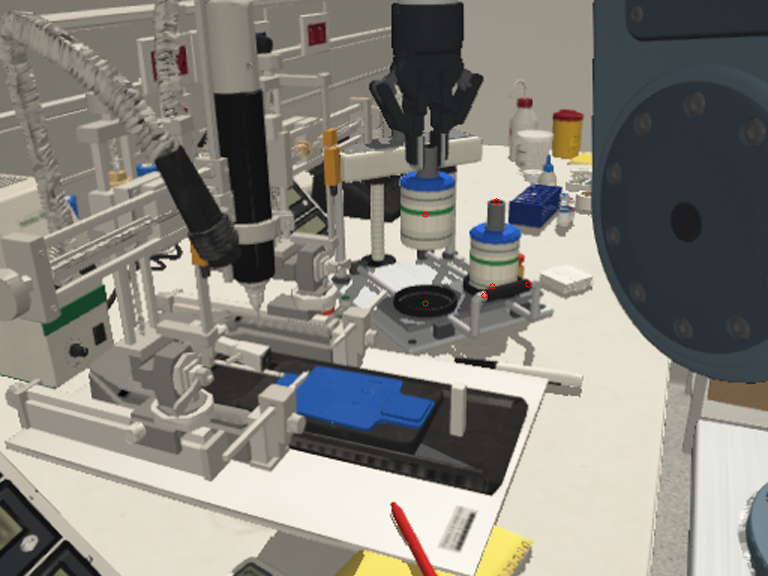

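View pics/c_wrist.png

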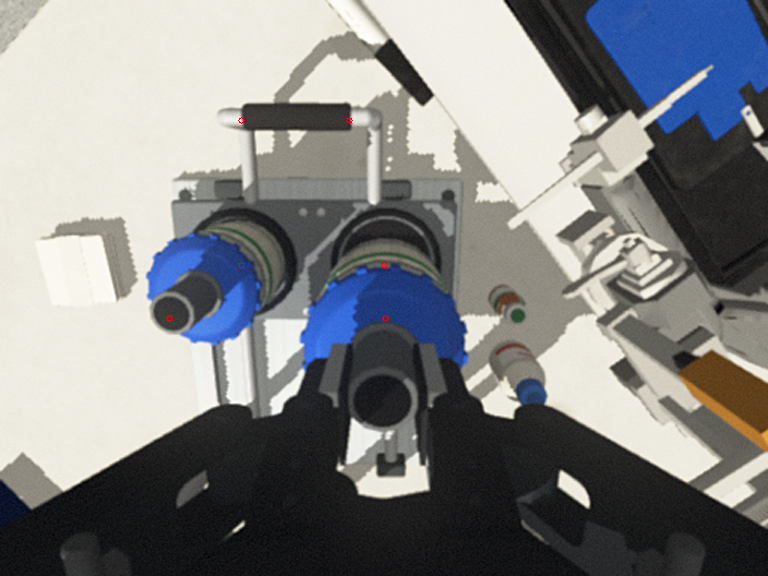

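```bash
python3 - <<'E'
from bench import ctrl
for i in range(4):
    ctrl.camera("top");o=ctrl.get_obs();print(o["wrist_force"].round(2))
E
```

```text
[ 0.14 -0.63 -5.72]
[ 0.25  0.   -4.29]
[ 0.07  0.83 -5.49]
[ 0.5  -0.11 -5.16]
```

>>> {"op": "move_arm", "data": {
  "rows": "0 0 1 0 0 0 0;0 0 1 0 0 0 0;0 0 1 0 0 0 0;0 0 1 0 0 0 0;0 0 1 0 0 0 0;0 0 1 0 0 0 0;0 0 0.5 0 0 0 0;0 0 0.5 0 0 0 0;0 0 0.4 0 0 0 0;0 0 0.3 0 0 0 0;0 0 0 0 0 0 0;0 0 0 0 0 0 0"
}}

```text
time_s: 13.25
eef_pos: [0.4628, -0.2634, 0.1921]
eef_rot: [0.002, 0.905, 0.425, 0.001]
wrist_force: [0.9, -0.2, -5.9]
opening: 0.235
```

```bash
python3 st.py
```

```text
t 13.25 grasp dock -0.0609 0.0496 0.1382 F [ 0.92 -0.21 -5.86] T [-0.01 -0.   -0.05] op 0.235 q [-0.74  0.22  1.81 -0.    1.11 -1.62]
```

>>> {"op": "move_arm", "data": {
  "rows": "0 0 0.15 0 0 0 0;0 0 0.15 0 0 0 0;0 0 0 0 0 0 0;0 0 0.05 0 0 0 0;0 0 0 0 0 0 0;0 0 0 0 0 0 0"
}}

```text
time_s: 13.85
eef_pos: [0.4631, -0.2636, 0.1891]
eef_rot: [0.002, 0.905, 0.425, 0.001]
wrist_force: [-0.0, 2.3, 2.5]
opening: 0.234
```

```bash
python3 st.py
```

```text
t 13.85 grasp dock -0.0605 0.0497 0.1352 F [-0.02  2.25  2.46] T [ 0.26  0.02 -0.03] op 0.234 q [-0.74  0.22  1.81 -0.    1.1  -1.62]
```

Seated. Release, rise, go over to the right canister (10 cm along dock −y = tool −x).

>>> {"op": "move_arm", "data": {
  "rows": "0 0 0 0 0 0 0.6;0 0 0 0 0 0 1;0 0 0 0 0 0 1;0 0 0 0 0 0 1;0 0 0 0 0 0 1;0 0 0 0 0 0 1;0 0 -1 0 0 0 1;0 0 -1.5 0 0 0 1;0 0 -2 0 0 0 1;0 0 -2 0 0 0 1;-1.6 0 -0.5 0 0 0 1;-2.5 0 0 0 0 0 1;-2.5 0 0 0 0 0 1;-2 0 0 0 0 0 1;-1.4 0 0 0 0 0 1;0 0 0 0 0 0 1;0 0 0 0 0 0 1;0 0 0 0 0 0 1"
}}

```text
time_s: 15.65
eef_pos: [0.3992, -0.3395, 0.2585]
eef_rot: [0.002, 0.905, 0.426, 0.001]
wrist_force: [0.2, -0.3, -0.4]
opening: 0.995
```

```bash
python3 look.py d wrist side; python3 - <<'E'
from h import *
from bench import ctrl
o=ctrl.get_obs();plan2(o,D(-.0615,-.05,.133),rot(50.3),4,show=False)
E
```

```text
t 15.65 grasp dock -0.0614 -0.0496 0.2046 F [ 0.2  -0.25 -0.35] T [0.03 0.02 0.  ] op 0.995 q [-0.93  0.11  1.78  0.    1.24 -1.81]
wrist [280.8  79. ]
wrist [355.1  79.6]
wrist [406.6 217.2]
wrist [256.  217.4]
wrist [353.9 179.2]
wrist [255.5 179. ]
side [352.1 189.4]
side [323.3 196.9]
side [283.8 143.3]
side [330.9 134.3]
side [283.5 202.3]
side [328.5 190.9]
tcp target [ 0.3989 -0.3399  0.1869] d tool cm [-0.05 -0.02  7.15] rotvec deg [0.2  0.03 0.09]
```

View pics/d_wrist.png

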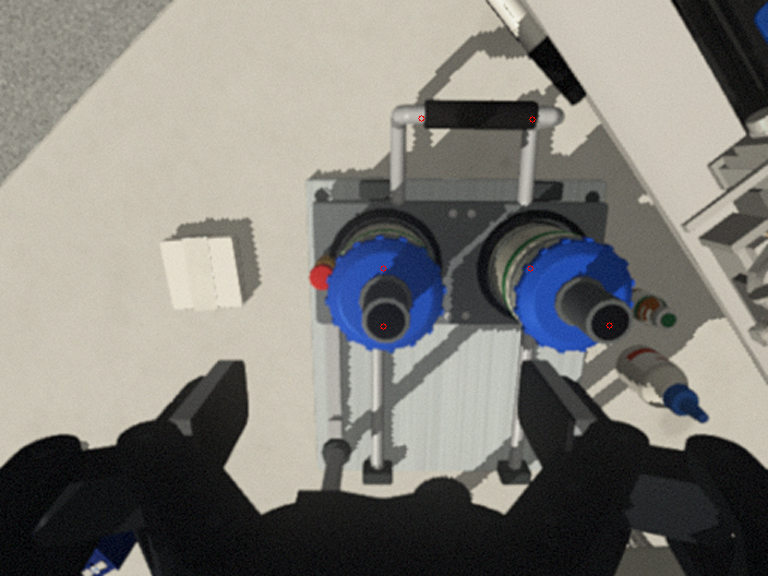

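View pics/d_side.png

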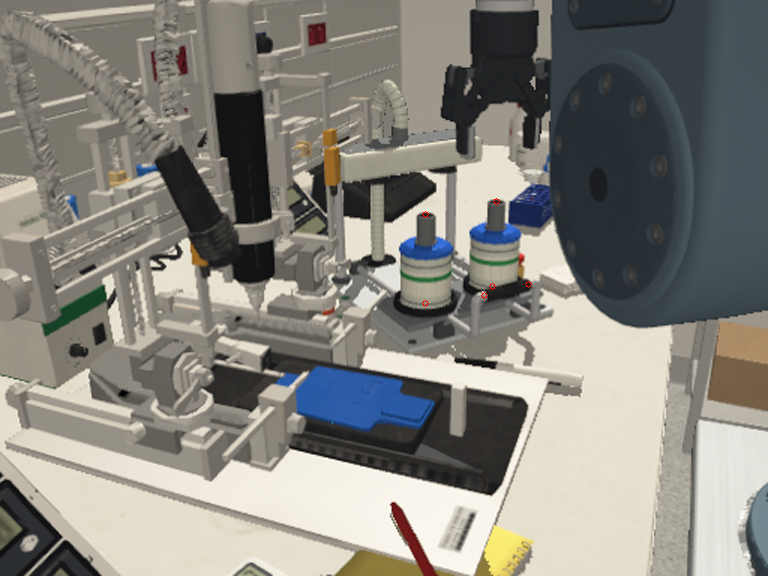

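>>> {"op": "move_arm", "data": {
  "rows": "0.05 -0.05 2 0 0 0 1;0 0 2 0 0 0 1;0 0 1.7 0 0 0 1;0 0 1 0 0 0 1;0 0 0.4 0 0 0 1;0 0 0 0 0 0 1;0 0 0 0 0 0 1;0 0 0 0 0 0 0;0 0 0 0 0 0 0;0 0 0 0 0 0 0;0 0 0 0 0 0 0;0 0 0 0 0 0 0;0 0 0 0 0 0 0;0 0 0 0 0 0 0;0 0 0 0 0 0 0"
}}

```text
time_s: 17.25
eef_pos: [0.399, -0.3396, 0.1877]
eef_rot: [0.002, 0.905, 0.425, 0.001]
wrist_force: [1.6, 1.7, 3.5]
opening: 0.236
```

```bash
python3 st.py
```

```text
t 17.25 grasp dock -0.0614 -0.0497 0.1338 F [1.58 1.72 3.49] T [ 0.48 -0.25  0.04] op 0.236 q [-0.93  0.2   1.83  0.    1.1  -1.81]
```

>>> {"op": "move_arm", "data": {
  "rows": "0 0 -0.5 0 0 0 0;0 0 -0.8 0 0 0 0;0 0 -1 0 0 0 0;0 0 -1 0 0 0 0;0 0 -1 0 0 0 0;0 0 -1 0 0 0 0;0 0 -1 0 0 0 0;0 0 -1 0 0 0 0;0 0 -0.7 0 0 0 0;0 0 0 0 0 0 0;0 0 0 0 0 0 0;0 0 0 0 0 0 0;0 0 0 0 0 0 0;0 0 0 0 0 0 0;0 0 0 0 0 0 0"
}}

```text
time_s: 18.75
eef_pos: [0.3986, -0.3393, 0.2671]
eef_rot: [0.002, 0.905, 0.425, 0.0]
wrist_force: [0.6, -0.4, -2.7]
opening: 0.235
```

```bash
python3 st.py;  python3 look.py e side; python3 - <<'E'
from bench import ctrl
for i in range(4):
    ctrl.camera("top");o=ctrl.get_obs();print(o["wrist_force"].round(2))
E
```

```text
t 18.75 grasp dock -0.062 -0.0498 0.2132 F [ 0.6  -0.38 -2.71] T [-0.01 -0.06  0.04] op 0.235 q [-0.93  0.1   1.77  0.    1.26 -1.81]
t 18.75 grasp dock -0.062 -0.0498 0.2132 F [ 0.6  -0.38 -2.71] T [-0.01 -0.06  0.04] op 0.235 q [-0.93  0.1   1.77  0.    1.26 -1.81]
side [352.1 189.4]
side [323.3 196.9]
side [283.8 143.3]
side [330.9 134.3]
side [283.5 202.3]
side [328.5 190.9]
[ 0.46  0.19 -2.34]
[ 0.16  0.45 -3.27]
[-0.33  0.46 -3.29]
[ 0.29  0.75 -2.68]
```

View pics/e_side.png

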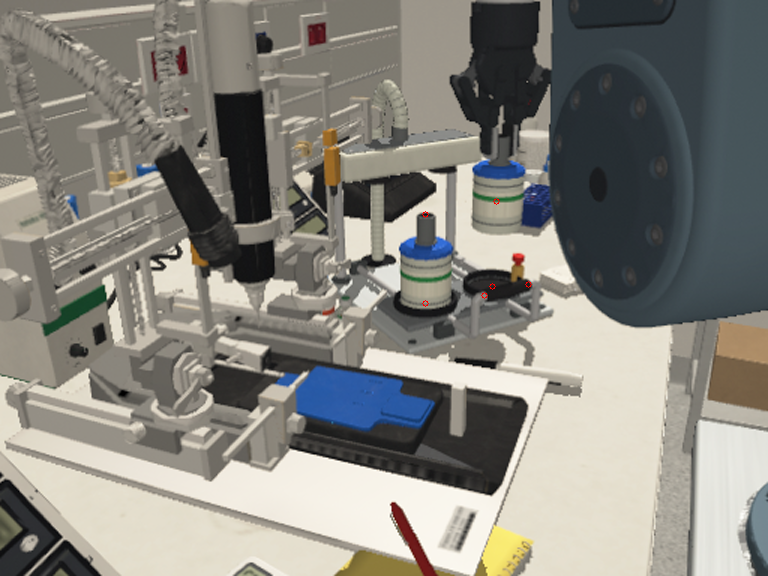

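Right ≈ 2.8 N, left ≈ 5.2 N: the left one is spent. The right one goes back into its cup.

>>> {"op": "move_arm", "data": {
  "rows": "0 0 1 0 0 0 0;0 0 1 0 0 0 0;0 0 1 0 0 0 0;0 0 1 0 0 0 0;0 0 1 0 0 0 0;0 0 1 0 0 0 0;0 0 0.5 0 0 0 0;0 0 0.5 0 0 0 0;0 0 0.4 0 0 0 0;0 0 0.3 0 0 0 0;0 0 0.15 0 0 0 0;0 0 0.1 0 0 0 0;0 0 0.05 0 0 0 0;0 0 0 0 0 0 0;0 0 0 0 0 0 0"
}}

```text
time_s: 20.5
eef_pos: [0.3989, -0.3397, 0.1877]
eef_rot: [0.002, 0.905, 0.425, 0.001]
wrist_force: [0.8, 1.2, -0.7]
opening: 0.238
```

```bash
python3 st.py
```

```text
t 20.5 grasp dock -0.0614 -0.0499 0.1338 F [ 0.83  1.18 -0.71] T [ 0.22 -0.13 -0.02] op 0.238 q [-0.93  0.2   1.83  0.    1.1  -1.81]
```

>>> {"op": "move_arm", "data": {
  "rows": "0 0 0.05 0 0 0 0;0 0 0 0 0 0 0.6;0 0 0 0 0 0 1;0 0 0 0 0 0 1;0 0 0 0 0 0 1;0 0 0 0 0 0 1;0 0 0 0 0 0 1;0 0 -1 0 0 0 1;0 0 -1.5 0 0 0 1;0 0 -2 0 0 0 1;0 0 -2 0 0 0 1;1.6 0 -0.5 0 0 0 1;2.5 0 0 0 0 0 1;2.5 0 0 0 0 0 1;2 0 0 0 0 0 1;1.3 0 0 0 0 0 1;0 0 0 0 0 0 1;0 0 0 0 0 0 1;0 0 0 0 0 0 1"
}}

```text
time_s: 22.4
eef_pos: [0.4614, -0.2639, 0.2569]
eef_rot: [0.002, 0.905, 0.425, 0.0]
wrist_force: [-1.1, -0.2, 0.1]
opening: 1.0
```

```bash
python3 look.py f wrist side; python3 - <<'E'
from h import *
from bench import ctrl
o=ctrl.get_obs();plan2(o,D(-.061,.05,.134),rot(50.3),4,show=False)
E
```

```text
t 22.4 grasp dock -0.0617 0.0483 0.203 F [-1.14 -0.17  0.06] T [0.04 0.02 0.  ] op 1.0 q [-0.74  0.13  1.76 -0.    1.24 -1.62]
wrist [158.5  79.7]
wrist [233.4  79.2]
wrist [259.3 218.7]
wrist [107.4 218.5]
wrist [257.7 179.7]
wrist [158.8 179.8]
side [352.1 189.4]
side [323.3 196.9]
side [283.8 143.3]
side [330.9 134.3]
side [283.5 202.3]
side [328.5 190.9]
tcp target [ 0.4632 -0.2632  0.1879] d tool cm [0.18 0.07 6.9 ] rotvec deg [ 0.2   0.05 -0.05]
```

View pics/f_wrist.png

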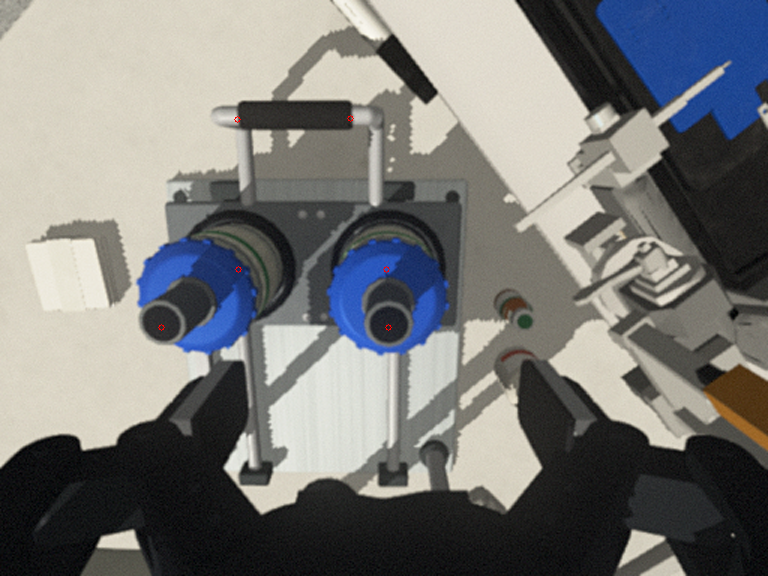

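View pics/f_side.png

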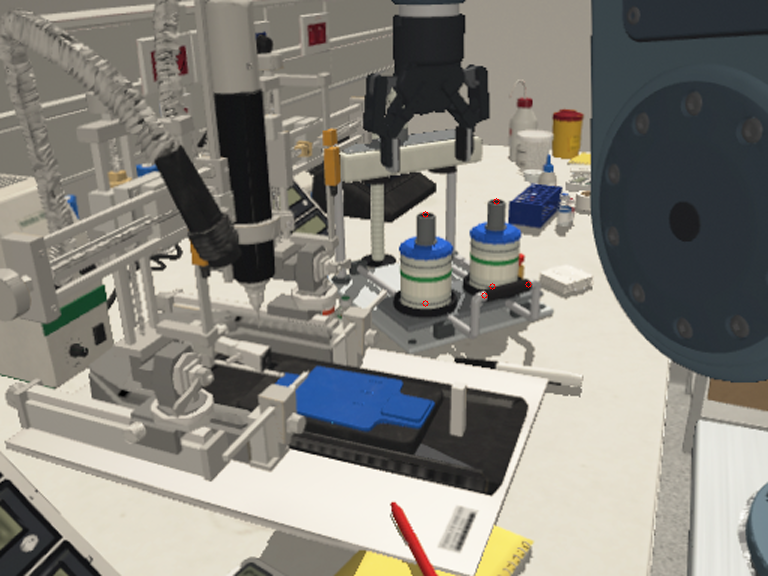

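>>> {"op": "move_arm", "data": {
  "rows": "0.15 0 2 0 0 0 1;0 0 2 0 0 0 1;0 0 1.6 0 0 0 1;0 0 0.9 0 0 0 1;0 0 0.4 0 0 0 1;0 0 0 0 0 0 1;0 0 0 0 0 0 1;0 0 0 0 0 0 0;0 0 0 0 0 0 0;0 0 0 0 0 0 0;0 0 0 0 0 0 0;0 0 0 0 0 0 0;0 0 0 0 0 0 0;0 0 0 0 0 0 0;0 0 0 0 0 0 0"
}}

```text
time_s: 24.0
eef_pos: [0.4632, -0.2623, 0.1882]
eef_rot: [0.002, 0.905, 0.425, 0.001]
wrist_force: [0.2, 1.9, 4.7]
opening: 0.234
```

```bash
python3 st.py
```

```text
t 24.0 grasp dock -0.0614 0.0507 0.1343 F [0.15 1.87 4.71] T [ 0.26  0.01 -0.02] op 0.234 q [-0.74  0.22  1.81 -0.    1.1  -1.62]
```

>>> {"op": "move_arm", "data": {
  "rows": "0 0 -0.5 0 0 0 0;0 0 -0.8 0 0 0 0;0 0 -1 0 0 0 0;0 0 -1 0 0 0 0;0 0 -1 0 0 0 0;0 0 -1 0 0 0 0;0 0 -1 0 0 0 0;0 0 -1 0 0 0 0;0 0 -1 0 0 0 0;0 0 -1 0 0 0 0;0 0 -1 0 0 0 0;0 0 -1 0 0 0 0;0 0 -1 0 0 0 0;0 0 -1 0 0 0 0;0 0 -0.8 0 0 0 0;0 0 -0.4 0 0 0 0;0 0 0 0 0 0 0;0 0 0 0 0 0 0;0 0 0 0 0 0 0;0 0 0 0 0 0 0"
}}

```text
time_s: 26.0
eef_pos: [0.4625, -0.2617, 0.3323]
eef_rot: [0.001, 0.905, 0.425, 0.0]
wrist_force: [-0.4, 0.1, -5.3]
opening: 0.24
```

```bash
python3 look.py g wrist side top;python3 st.py; python3 -c "
import cv2;im=cv2.imread('pics/g_side_raw.png');cv2.imwrite('pics/g_sz.png',cv2.resize(im[60:240,220:380],None,fx=3.3,fy=3.3,interpolation=2))"
```

```text
t 26.0 grasp dock -0.0624 0.0507 0.2784 F [-0.43  0.1  -5.3 ] T [-0.06 -0.    0.01] op 0.24 q [-0.74  0.06  1.69 -0.    1.4  -1.62]
wrist [178.4  87.1]
wrist [236.   86.8]
wrist [255.4 189.9]
wrist [143.8 189.9]
wrist [255.2 166.7]
wrist [175.2 166.8]
side [352.1 189.4]
side [323.3 196.9]
side [283.8 143.3]
side [330.9 134.3]
side [283.5 202.3]
side [328.5 190.9]
top [291.2 277.6]
top [266.  264.5]
top [279.3 215.3]
top [324.1 237.8]
top [275.6 226.9]
top [314.9 246.7]
t 26.15 grasp dock -0.0622 0.0507 0.2787 F [ 0.19  0.74 -6.01] T [ 0.04  0.01 -0.01] op 0.238 q [-0.74  0.06  1.68 -0.    1.4  -1.62]
```

View pics/g_sz.png

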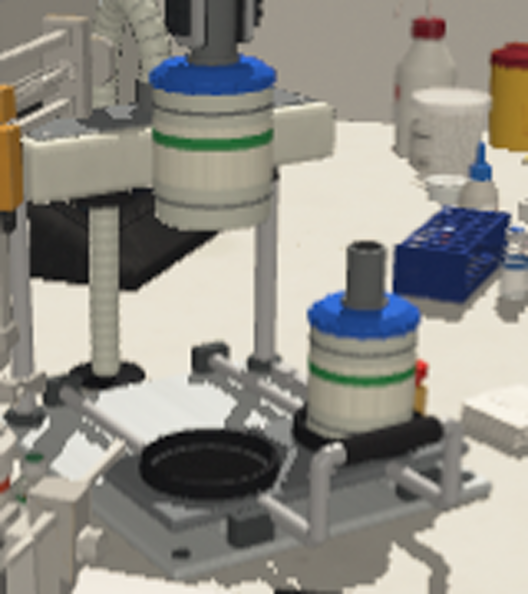

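View pics/g_wrist.png

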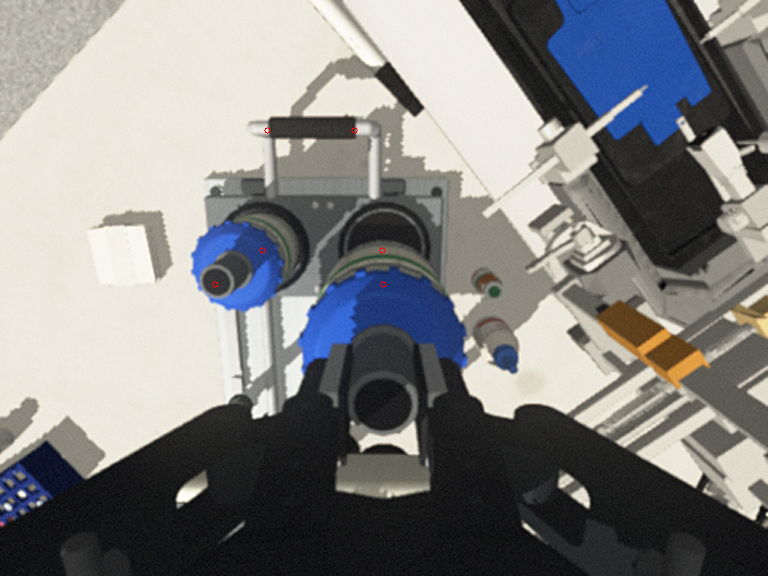

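View pics/g_top.png

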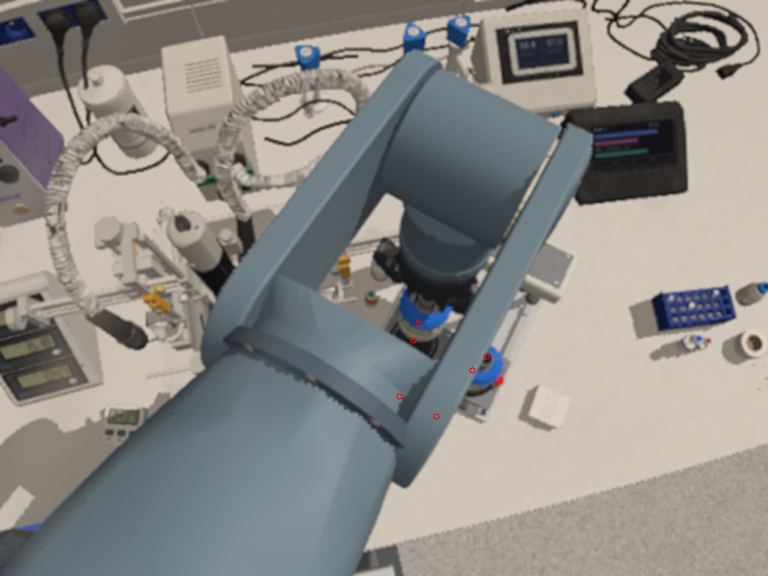

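>>> {"op": "move_arm", "data": {
  "rows": "0 0 0 0 0 0 0;0 0 0 0 0 0 0;0 0 0 0 0 0 0;0 0 0 0 0 0 0;0 0 0 0 0 0 0"
}}

```text
time_s: 26.65
eef_pos: [0.4626, -0.2619, 0.3329]
eef_rot: [0.002, 0.905, 0.425, 0.0]
wrist_force: [0.4, 0.5, -4.3]
opening: 0.232
```

```bash
python3 st.py; python3 -c "
from bench import ctrl
print(abs(ctrl.get_obs()['dq']).max());print(ctrl.hand_in())"
```

```text
t 26.65 grasp dock -0.0621 0.0507 0.279 F [ 0.38  0.51 -4.3 ] T [0.03 0.01 0.02] op 0.232 q [-0.74  0.06  1.68 -0.    1.4  -1.62]
0.002818808074395378
the job is handed in; nothing more can be done
None
```

The left canister is the heavier one. The robot is holding it up, upright and still, and I handed the job in at about 27 s.

- **Carrier:** I pulled it by the handle to about 0.120–0.122 m. The overlays and the gripper travel agree with that to about 2 mm, the wrist camera reading about 2 mm farther out. All of it is past the 0.117 m limit. There is no direct reading of the detent itself.
- **Weighing:** I lifted each canister about 8 cm and set it back in its cup. The left one read about 5.2 N and the right one about 2.8 N, with roughly 0.6 N of noise on single readings.
- **Final hold:** Its underside is about 17 cm above the bench, going by how far the arm rose. The grip showed no sign of slipping and the arm was practically still.
- **Other items:** In the last pictures the right canister stands in its own cup, and the vial and dropper bottle are standing and look undisturbed.

No check failed.

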